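# Park the index plunger and shift the vial tray

### The arm

A 6-joint arm with a two-finger parallel gripper is mounted at the origin on the work surface. World frame = base frame: x ahead of the robot, y to its left, z up, the work surface at z = 0. Lengths are in m, angles in degrees, forces in N, time in s.
With the tool pointing down it reaches from about 0.375 to 0.9 m from the base axis. Payload 3.1 kg.
Tool frame: the origin (TCP) lies at the very end of the fingers, on their centre line; the grasp point (between the pads) lies behind it (bot.grip_depth is the z of the grasp point in the tool frame, in m); z points along the fingers, y is the direction in which the jaws open and shut (so a half turn about z gives the same grasp; the last joint's range is limited). The gripper opens to 87 mm and grips with 3 to 60 N. Pads are 19 mm wide; open, the fingers measure 117 mm over their backs; the gripper's body (75 mm by 190 mm) begins 51 mm behind the grasp point.
Start: joints at [57.725, 30.224, 82.088, -0, 67.689, -10.227], TCP at [0.235, 0.579, 0.223] pointing down, gripper open.
Joint ranges: [-176.69, 176.69], [-43.24, 126.21], [12.49, 139.97], [-82, 262], [0, 151.66], [-163.58, 163.58]. Speed limits (degrees/s): [159.86, 159.86, 180, 180, 180, 180].

### API

Orientations are given as a 3x3 rotation matrix whose columns are the frame's x, y, z axes.
In Python, from rig import bot, vision gives the robot as it stands. The module is installed in compiled form; this text tells all that it offers.
- The arm moves only by the shell command python3 -m jog 'ROWS'. ROWS is JSON, a list of rows, each a list of 3 entries, a list of its own where there are three numbers: the shift along the tool's x, y, z in mm, then the turn, a rotation vector about the tool's x, y, z in degrees, then the closure, from 0 (fully open) to 1 (shut). In form: [[[dx, dy, dz], [wx, wy, wz], fingers], ...]. A call has 1 to 12 rows; each row is the pose to reach, as a shift and turn from the pose commanded when the call began, along the tool's axes at that moment; what a row does not reach only later rows make up. A row lasts 1/12 s, in which the tool goes at most 41.7 mm and 7.16 degrees, less where a joint would pass 70% of its speed; a pose out of reach is approached as far as the arm can. A call with a gripper value outside its range is refused whole. The fingers move at their own pace and stop on an object; the grip force is fixed at half the most. Time passes only in rows, so rows that repeat a pose let the fingers close. It gives the time, the measured TCP pose, the force and the opening at its end, in the units of the state.
- bot.read_state(): the state, without advancing time (a new reading comes with each control period).
- vision.capture(name): name is "scene" or "top"; returns the picture (420x560x3 uint8, red, green, blue); there is no depth.
- vision.camera_info(name): a dict with "intrinsics" (3x3 intrinsics, pixels), "dist" ([k1, k2, p1, p2, k3] as OpenCV has them; the pictures are not rectified), "camera_from_world" (4x4, takes a point from world to camera coordinates). Camera axes: x right, y up, looking along -z (the intrinsics and any distortion apply to the point x, -y, -z); pixel columns grow to the right and rows downward; lengths in m; the calibration is good to about 2 mm. A picture is of the moment at which its call begins. camera_info takes no time and is no camera call.
- bot.hand_in(): hands the job in, once; it reports no verdict.
The state is a dict: "time_s": time; "joint_positions": joint angles; "qvel": joint speeds; "tau": joint torques, N m; "position": TCP position; "tcp_rot": TCP orientation; "force": force on the tool from outside, world axes, zero at the start; "moment": the same for the moment, N m; "opening": opening from 0.0 (shut) to 1.0 (fully open).
Only numpy, scipy, OpenCV 4.12 (cv2) and the standard library are available. Lean on these libraries where they do the work, as an engineer would, in place of code of your own. Each camera call takes 0.05 s, during which the arm holds its last target. There are 200 camera calls.

### The job

The vial tray is locked by the sprung index plunger. Pull the plunger's bar knob up, twist it clockwise (seen from above) and let it down into its rest notch so that it stays retracted by itself; find the notch by feel, and force nothing. Then slide the tray by its post gently along until it rests against the end stop, let go, and leave the plunger parked and the bottle, vial and carton where they stand.

Things in the scene. Friction and masses are not known exactly. Their poses are not given: they have to be found in the camera images.
- device: Fixed tray slide: aluminium base plate 200 x 325 x 12 mm, grey bridge (top 60 mm above the table) near its robot-side edge, carrying the plunger. Origin on the table top, z up; the tray slides along device +y. The plunger's upright axis is at device x = -55 mm, y = 0. Fixed to the table.
- knob: Plunger's black bar knob, 36 mm long, 12 wide, 20 high, one piece with the stem, index pin and a side lug below it. Origin at the bar's centre, 110 mm above the table when locked; z up along the plunger's axis, x along the bar to the lug's side. Pinch it across its 12 mm width (its y). Locked, it points 35 degrees anticlockwise of device x (seen from above).
- collar (a point): Centre of the steel collar on the bridge (48 mm across, top at most 84 mm above the table), 62 mm above the table: the floor of its slot, in which the locked lug (4 mm wide, reaching 22 mm from the axis) lies. Clockwise (seen from above): slot, a 4 mm rim, mostly a deep gap, another 4 mm rim, the rest notch, a 22 mm wall. Anticlockwise of the slot a 22 mm wall.
- rim (a point): On the plunger's axis at the rims' height, 74 mm above the table. The rest notch is 6 mm wide, its floor 4 mm below this; its centre lies anywhere from 40 to 84 degrees clockwise of the locked direction, different each time; the lug fits only within 3 degrees of it. Let go on a rim or over the gap it is not parked. Over 25 N on rims, walls, notch, tray or inner stop is too much.
- plunger (a joint): Lift of the plunger in m: 0 locked, 0.008 in the rest notch, 0.012 on a rim, 0.017 to 0.018 at the inner stop. The hard inner stop lies there. A spring pulls it down with 6 N at 0, 9 N at 0.008, 12 N at 0.017; it also resists motion with about 1 N at 20 mm/s.
- carriage: The tray: aluminium plate 140 mm long (y) with a row of five small vials (up to 73 mm above the table) and an upright post. Origin at its middle in y, at table height, x as the device's; its axes are the device's. Slides along device +y with about 2.5 N of friction once the pin is out (pin 5 mm deep in the tray).
- tray_post (a point): Point on the axis of the tray's upright round steel post (16 mm diameter, vertical, top 113 mm above the table), 13 mm below its top, 100 mm above the table.
- endstop: Grey stop block 80 x 18 mm, top 46 mm above the table, at the slide's +y end, clamped in a different place each time. Origin at table height in the plane of its face towards the tray; axes as the device's. The tray (70 mm from middle to end) touches it when the carriage origin is at y = -70 mm in this frame. Pressing on it with over 25 N is too much.
- bottle: White round bottle, 48 mm diameter, 105 mm high, standing beyond the slide; origin under its centre. Bystander.
- vial: Small amber vial, 24 mm diameter, 45 mm high, standing beyond the slide; origin under its centre. Bystander.
- carton: Cardboard carton 60 x 100 x 35 mm on the robot's side of the slide; origin under its centre. Bystander.

How it is judged:
By the outcome, as a careful person would: the job done as asked, in the order asked, and still so for the second after the job is handed in, with the robot touching nothing.
It also fails if it takes over 72 s, if anything falls off the work surface, if the arm or the gripper's body presses on something with over 40 N, if the wrist force passes 120 N, or if a joint passes its speed limit or range.

## Working session

There is one attempt and no reset: what is moved stays moved. The work goes in short steps, Python scripts to look and compute and a shell command to move; the robot and the scene stay as the last step left them, time stands still between calls to the robot, and variables do not carry over. Pictures are saved under pics/ and viewed, about 8 in all and at most 12, crops included, and the job is handed in when it is done.

```bash
mkdir -p pics; cat > h.py <<'E'
import numpy as np, cv2
from rig import bot, vision
def snap(n,f):
    im=vision.capture(n); cv2.imwrite('pics/'+f,cv2.cvtColor(im,cv2.COLOR_RGB2BGR)); return im
def ray(n,u,v):
    c=vision.camera_info(n);K=np.array(c['intrinsics'],float);d=np.array(c['dist'],float);T=np.array(c['camera_from_world'])
    p=cv2.undistortPoints(np.array([[[u,v]]],float),K,d)[0,0]
    R=T[:3,:3];o=-R.T@T[:3,3];return o,R.T@np.array([p[0],-p[1],-1.])
def onz(n,u,v,z):
    o,d=ray(n,u,v);return o+d*(z-o[2])/d[2]
def tri(a,b):
    A=0;B=0
    for o,d in (ray('scene',*a),ray('top',*b)):
        d=d/np.linalg.norm(d);P=np.eye(3)-np.outer(d,d);A=A+P;B=B+P@o
    return np.linalg.solve(A,B)
def proj(n,p):
    c=vision.camera_info(n);K=np.array(c['intrinsics'],float);d=np.array(c['dist'],float);T=np.array(c['camera_from_world'])
    q=T[:3,:3]@np.array(p)+T[:3,3];q=np.array([q[0],-q[1],-q[2]])
    return cv2.projectPoints(q[None],np.zeros(3),np.zeros(3),K,d)[0].ravel()
E
python3 - <<'E'
from h import *
snap('scene','s0.png');snap('top','t0.png')
s=bot.read_state();print(s);print(bot.grip_depth)
for n in('scene','top'):print(vision.camera_info(n))
E
```

```text
{'time_s': 0.1, 'joint_positions': array([ 5.77252704e+01,  3.02735292e+01,  8.21495468e+01,  1.62912508e-03,
        6.76884861e+01, -1.02277728e+01]), 'qvel': array([-0.00733268, -0.11414513, -0.13685522, -0.01789759,  0.01296183,
       -0.04947777]), 'tau': array([-2.14013958e-04, -4.40989101e+01, -1.77150446e+01,  6.35315711e-02,
        5.33914485e-02, -2.68241348e-05]), 'position': array([0.23421722, 0.57874525, 0.22166788]), 'tcp_rot': array([[-9.26872275e-01,  3.75375355e-01, -1.06196516e-03],
       [ 3.75376673e-01,  9.26870913e-01, -1.63224235e-03],
       [ 3.71601067e-04, -1.91151713e-03, -9.99998104e-01]]), 'force': array([0.3604575 , 0.25152461, 0.13613664]), 'moment': array([-0.00549981,  0.02378773, -0.01742303]), 'opening': 1.0007556412370868}
-0.0187
{'intrinsics': array([[427.55907576,   0.        , 280.98038728],
       [  0.        , 427.55907576, 208.25333498],
       [  0.        ,   0.        ,   1.        ]]), 'dist': array([-0.06163399,  0.        ,  0.        ,  0.        ,  0.        ]), 'camera_from_world': array([[ 5.18946218e-01,  8.54806581e-01,  7.29009567e-04,
        -2.62469595e-01],
       [-6.92382517e-01,  4.19839423e-01,  5.86806024e-01,
         3.33155048e-01],
       [ 5.01299584e-01, -3.05025521e-01,  8.09727212e-01,
        -1.01426728e+00],
       [ 0.00000000e+00,  0.00000000e+00,  0.00000000e+00,
         1.00000000e+00]])}
{'intrinsics': array([[458.8217527 ,   0.        , 280.10159941],
       [  0.        , 458.8217527 , 212.91781404],
       [  0.        ,   0.        ,   1.        ]]), 'dist': array([-0.09904696,  0.        ,  0.        ,  0.        ,  0.        ]), 'camera_from_world': array([[-0.02324974, -0.99934334,  0.02779086, -0.01999375],
       [ 0.99799584, -0.02156397,  0.05949207, -0.53365578],
       [-0.05885372,  0.02911834,  0.99784185, -0.95698364],
       [ 0.        ,  0.        ,  0.        ,  1.        ]])}
```

View pics/s0.png

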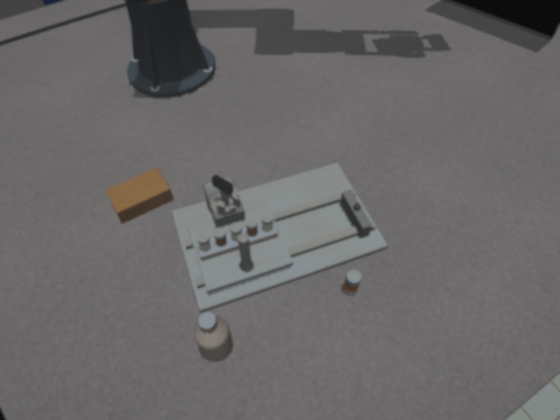

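View pics/t0.png

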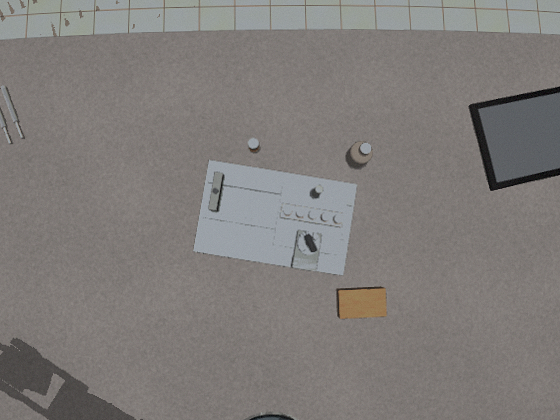

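The scene view shows the knob at (222,185), post at (245,248), end stop at (356,212), vial at (352,280) and bottle at (210,333). The top view shows the knob at (310,242), post at (319,190), end stop at (216,191), and plate corners near (208,160), (356,184), (345,274) and (194,251). Next: an enlarged view of both.

```bash
python3 - <<'E'
from h import *
s=cv2.imread('pics/s0.png');t=cv2.imread('pics/t0.png')
def cr(im,x,y,w,h):
    a=cv2.resize(im[y:y+h,x:x+w],None,fx=5,fy=5,interpolation=cv2.INTER_CUBIC)
    a=np.clip(255*(a/255.)**.55,0,255).astype('uint8')
    for i in range(0,w,10):
        cv2.line(a,(i*5,0),(i*5,6 if (x+i)%50 else 20),(0,255,0),1)
    for i in range(0,h,10):
        cv2.line(a,(0,i*5),(6 if (y+i)%50 else 20,i*5),(0,255,0),1)
    return a
# both start at multiples of 10
cv2.imwrite('pics/c.png',np.hstack([cr(s,190,170,80,110),cr(t,280,180,70,110)]))
g=cv2.cvtColor(t,cv2.COLOR_BGR2GRAY)
m=(g[140:300,180:370]>135).astype('uint8');print(np.percentile(g[140:300,180:370],[5,25,50,75,95]))
m=cv2.morphologyEx(m,cv2.MORPH_CLOSE,np.ones((25,25)))
c=max(cv2.findContours(m,0,1)[0],key=cv2.contourArea)
r=cv2.boxPoints(cv2.minAreaRect(c))+[180,140];print(r)
w=np.array([onz('top',*p,.012) for p in r]);print(w.round(4))
for a,b in zip(w,np.roll(w,-1,0)):print(np.linalg.norm(a-b),np.degrees(np.arctan2(*(b-a)[[1,0]])))
E
```

```text
[117. 124. 129. 158. 161.]
[[192.59584808 251.34411621]
 [213.12702179 132.26328659]
 [373.33026123 159.88453674]
 [352.79907227 278.96536255]]
[[ 0.4558  0.1551  0.012 ]
 [ 0.7105  0.1082  0.012 ]
 [ 0.6442 -0.237   0.012 ]
 [ 0.389  -0.1837  0.012 ]]
0.25897168299721335 -10.433686606459878
0.3515762847056593 -100.88049573192961
0.2606503497592351 168.20462166988813
0.34539891247818844 78.84524680915759
```

View pics/c.png

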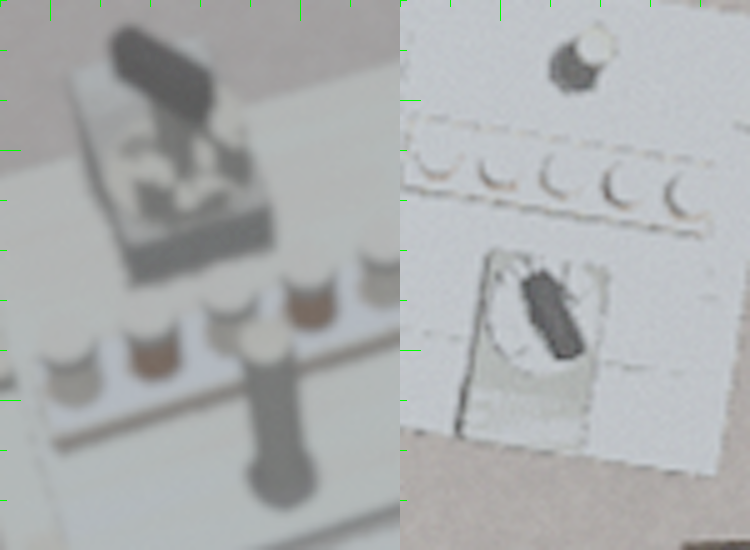

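The crops show the bar knob at about (222,185) in scene and (310.4,243) in top. The post's top disc is at about (243,238) in scene and (319.4,189) in top. Now the measurements.

```bash
python3 - <<'E'
from h import *
t=cv2.imread('pics/t0.png');s=cv2.imread('pics/s0.png')
g=cv2.cvtColor(t,6)
m=np.zeros_like(g);m[140:300,180:370]=(g[140:300,180:370]>145);m[:,:][:155]=0;
m=cv2.morphologyEx(m,cv2.MORPH_OPEN,np.ones((5,5)));m=cv2.morphologyEx(m,cv2.MORPH_CLOSE,np.ones((9,9)))
c=max(cv2.findContours(m,0,1)[0],key=cv2.contourArea)
h=cv2.convexHull(c);q=cv2.approxPolyDP(h,6,True)[:,0];print(q)
w=np.array([onz('top',*p,.012) for p in q])
for a,b in zip(w,np.roll(w,-1,0)):print(a.round(4),np.linalg.norm(a-b).round(4),np.degrees(np.arctan2(*(b-a)[[1,0]])).round(2))
def dark(im,x,y,w,h,th):
    g=cv2.cvtColor(im,6)[y:y+h,x:x+w];mm=(g<th).astype('uint8')
    c=max(cv2.findContours(mm,0,1)[0],key=cv2.contourArea)
    M=cv2.moments(c);r=cv2.minAreaRect(c);return (M['m10']/M['m00']+x,M['m01']/M['m00']+y),r[1],(cv2.boxPoints(r)+[x,y]).round(1).tolist()
kt=dark(t,300,230,22,25,85);ks=dark(s,205,170,32,28,62);print(kt,ks)
print('knob tri',tri(ks[0],kt[0]),'top onz.12',onz('top',*kt[0],.12))
b=np.array([onz('top',*p,.12) for p in kt[2]])
for i in range(4):d=b[(i+1)%4]-b[i];print('edge',np.linalg.norm(d).round(4),np.degrees(np.arctan2(d[1],d[0])).round(1))
print('post',tri((243,238.3),(319.4,189)),onz('top',319.4,189,.113),onz('scene',243,238.3,.113))
# endstop top face
e=cv2.cvtColor(t,6)[165:218,200:232];
mm=(e<125).astype('uint8');c=max(cv2.findContours(mm,0,1)[0],key=cv2.contourArea);r=cv2.boxPoints(cv2.minAreaRect(c))+[200,165]
print('stop',r.tolist());print(np.array([onz('top',*p,.046) for p in r]).round(4))
E
```

```text
[[209 161]
 [355 184]
 [342 273]
 [194 250]]
[0.648  0.1177 0.012 ] 0.3176 -100.12
[ 0.5922 -0.1949  0.012 ] 0.1929 169.84
[ 0.4024 -0.1609  0.012 ] 0.318 79.81
[0.4586 0.1521 0.012 ] 0.1925 -10.29
((310.00631911532383, 242.78988941548184), (18.024982452392578, 8.221922874450684), [[303.2, 235.6], [311.0, 233.0], [316.7, 250.1], [308.9, 252.7]]) ((222.46764946764947, 185.46191646191647), (24.041629791259766, 12.020814895629883), [[209.5, 180.5], [218.0, 172.0], [235.0, 189.0], [226.5, 197.5]])
knob tri [ 0.46917113 -0.08507267  0.10729351] top onz.12 [ 0.46912697 -0.08419732  0.12      ]
edge 0.0156 -73.0
edge 0.0341 -163.0
edge 0.0156 106.9
edge 0.034 17.0
post [ 0.57257808 -0.10502221  0.11030118] [ 0.57176787 -0.10574625  0.113     ] [ 0.57471768 -0.10463781  0.113     ]
stop [[201.34131002426147, 205.49747848510742], [218.84382820129395, 171.83879137039185], [234.20906829833984, 179.82871627807617], [216.7065486907959, 213.4874038696289]]
[[0.5501 0.1304 0.046 ]
 [0.619  0.0934 0.046 ]
 [0.6017 0.062  0.046 ]
 [0.533  0.099  0.046 ]]
```

```bash
cat >> h.py <<'E'
from scipy.spatial.transform import Rotation as Ro
def go(p,ya):
    "shift (mm) and turn (deg) in tool axes to TCP p with tool y at world angle ya, pointing down"
    s=bot.read_state();R=np.array(s['tcp_rot']);a=np.radians(ya)
    y=np.array([np.cos(a),np.sin(a),0]);z=np.array([0,0,-1.]);x=np.cross(y,z)
    print('shift',(R.T@(np.array(p)-s['position'])*1e3).round(1),'turn',np.degrees(Ro.from_matrix(R.T@np.c_[x,y,z]).as_rotvec()).round(2))
def st():
    s=bot.read_state();R=s['tcp_rot'];print(s['time_s'].__round__(2),'p',s['position'].round(4),'ya',np.degrees(np.arctan2(R[1][1],R[0][1])).round(2),'F',s['force'].round(1),'M',s['moment'].round(2),'op',round(s['opening'],3),'q',s['joint_positions'].round(1))
E
python3 - <<'E'
from h import *
go([.4692,-.0847,.16],114.8)
for y in(178,191,205):print('stop face',onz('top',*(224.5-(y-172)*.16,y),.046))
t=cv2.imread('pics/t0.png');g=cv2.cvtColor(t,6)
for y in(180,190,200):print(y,g[y,203:232].tolist())
for y in(190,230):print(y,g[y,268:290].tolist())
E
```

```text
shift [-466.9 -526.6   62.5] turn [ -0.09  -0.06 -46.85]
stop face [0.6059577  0.08390451 0.046     ]
stop face [0.57910037 0.08857332 0.046     ]
stop face [0.55030372 0.09360277 0.046     ]
180 [124, 125, 148, 163, 154, 161, 158, 160, 164, 152, 114, 132, 131, 131, 134, 132, 134, 132, 105, 36, 101, 148, 160, 161, 158, 159, 158, 160, 159]
190 [120, 162, 162, 160, 161, 161, 160, 153, 127, 106, 76, 76, 78, 82, 75, 94, 120, 25, 59, 120, 150, 162, 158, 161, 159, 159, 159, 162, 162]
200 [161, 161, 161, 159, 159, 157, 139, 128, 134, 133, 134, 136, 133, 136, 128, 52, 52, 105, 150, 160, 162, 158, 163, 162, 160, 158, 162, 162, 162]
190 [161, 160, 158, 161, 159, 158, 160, 161, 158, 159, 160, 161, 155, 150, 158, 159, 157, 159, 161, 156, 158, 162]
230 [163, 160, 159, 156, 162, 162, 151, 140, 164, 157, 161, 159, 161, 160, 162, 159, 161, 160, 158, 161, 159, 161]
```

```bash
python3 -m jog '[[[-26,-29,0],[0,0,-6],0],[[-53,-60,0],[0,0,-12],0],[[-79,-90,0],[0,0,-18],0],[[-105,-119,0],[0,0,-24],0],[[-131,-148,0],[0,0,-30],0],[[-158,-179,0],[0,0,-36],0],[[-184,-208,0],[0,0,-42],0],[[-210,-237,0],[0,0,-47],0],[[-236,-266,0],[0,0,-47],0],[[-260,-294,0],[0,0,-47],0],[[-280,-316,0],[0,0,-47],0],[[-280,-316,0],[0,0,-47],0]]'; python3 - <<'E'
from h import *
st();go([.4692,-.0847,.16],114.8)
E
```

```text
time_s: 1.1
position: [0.3774, 0.1773, 0.2225]
tcp_rot: [[-0.909, -0.417, 0.001], [-0.417, 0.909, -0.002], [-0.0, -0.002, -1.0]]
force: [0.1, 0.6, 0.2]
opening: 0.996
1.1 p [0.3774 0.1773 0.2225] ya 114.63 F [0.1 0.6 0.2] M [ 0.06  0.07 -0.02] op 0.996 q [ 9.800e+00  1.420e+01  1.104e+02 -1.000e-01  5.540e+01 -1.047e+02]
shift [  25.8 -276.3   63.1] turn [-0.12  0.02 -0.17]
```

```bash
python3 -m jog '[[[2,-26,4],[0,0,0],0.2],[[4,-56,10],[0,0,0],0.4],[[7,-88,20],[0,0,0],0.55],[[10,-120,30],[0,0,0],0.6],[[14,-152,38],[0,0,0],0.6],[[17,-184,46],[0,0,0],0.6],[[20,-214,52],[0,0,0],0.6],[[22,-240,57],[0,0,0],0.6],[[24,-260,60],[0,0,0],0.6],[[26,-272,63],[0,0,0],0.6],[[26,-276,63],[0,0,0],0.6],[[26,-276,63],[0,0,0],0.6]]'; python3 - <<'E'
from h import *
st();go([.4692,-.0847,.0935],114.8)
t=snap('top','t1.png');s=snap('scene','s1.png')
a=cv2.resize(s[150:240,160:290],None,fx=6,fy=6,interpolation=2)
cv2.imwrite('pics/c1.png',np.clip(255*(a[:,:,::-1]/255.)**.55,0,255).astype('uint8'))
print('face',onz('top',220.2,190,.046),onz('top',222,190,.012))
E
```

```text
time_s: 2.1
position: [0.4684, -0.0798, 0.1593]
tcp_rot: [[-0.907, -0.421, -0.001], [-0.421, 0.907, 0.001], [0.0, 0.001, -1.0]]
force: [0.3, 1.2, -0.4]
opening: 0.402
2.1 p [ 0.4684 -0.0798  0.1593] ya 114.9 F [ 0.3  1.2 -0.4] M [ 0.09  0.05 -0.02] op 0.402 q [ -23.2   24.5  106.9    0.    48.7 -138.1]
shift [ 1.3 -4.8 65.8] turn [ 0.05 -0.02  0.1 ]
face [0.58122495 0.09113687 0.046     ] [0.58495074 0.09072125 0.012     ]
```

View pics/c1.png

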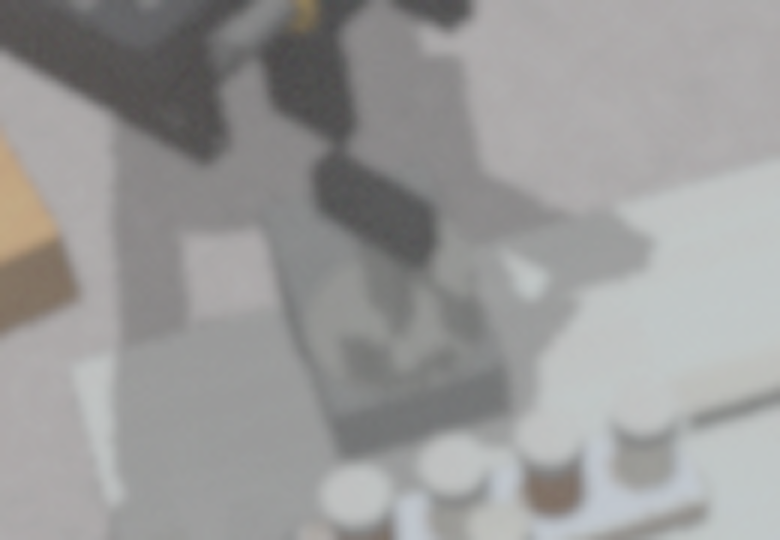

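The knob is at (222,185) under the fingers, clear of them. I'll settle, correct the position and descend partway.

```bash
python3 -m jog '[[[0,0,5],[0,0,0],0.6],[[0,0,12],[0,0,0],0.6],[[0,0,18],[0,0,0],0.6],[[0,0,22],[0,0,0],0.6],[[0,0,22],[0,0,0],0.6],[[0,0,22],[0,0,0],0.6]]'; python3 - <<'E'
from h import *
st();go([.4692,-.0847,.0935],114.8)
E
```

```text
time_s: 2.7
position: [0.468, -0.0796, 0.1371]
tcp_rot: [[-0.907, -0.422, -0.001], [-0.422, 0.907, 0.001], [0.001, 0.001, -1.0]]
force: [0.8, -1.2, -0.2]
opening: 0.4
2.7 p [ 0.468  -0.0796  0.1371] ya 114.96 F [ 0.8 -1.2 -0.2] M [ 0.02  0.04 -0.02] op 0.4 q [ -23.2   26.7  108.1    0.    45.3 -138.1]
shift [ 1.  -5.1 43.6] turn [ 0.05 -0.04  0.16]
```

```bash
python3 -m jog '[[[1,-3,2],[0,0,0],0.6],[[1,-5,8],[0,0,0],0.6],[[1,-5,16],[0,0,0],0.6],[[1,-5,24],[0,0,0],0.6],[[1,-5,31],[0,0,0],0.6],[[1,-5,37],[0,0,0],0.6],[[1,-5,41],[0,0,0],0.6],[[1,-5,43],[0,0,0],0.6],[[1,-5,43],[0,0,0],0.6],[[1,-5,43],[0,0,0],0.6]]'; python3 - <<'E'
from h import *
st()
E
```

```text
time_s: 3.53
position: [0.4696, -0.0848, 0.0945]
tcp_rot: [[-0.907, -0.422, -0.0], [-0.422, 0.907, 0.0], [0.0, 0.0, -1.0]]
force: [-0.0, -0.5, -0.3]
opening: 0.399
3.53 p [ 0.4696 -0.0848  0.0945] ya 114.96 F [-0.  -0.5 -0.3] M [ 0.09  0.1  -0.03] op 0.399 q [ -23.7   31.4  109.6    0.    39.  -138.7]
```

```bash
python3 -m jog '[[[0,0,0],[0,0,0],0.7],[[0,0,0],[0,0,0],0.76],[[0,0,0],[0,0,0],0.8],[[0,0,0],[0,0,0],0.82],[[0,0,0],[0,0,0],0.84],[[0,0,0],[0,0,0],0.84]]'; python3 -c "
from h import *
st()"; python3 -m jog '[[[0,0,0],[0,0,0],0.88],[[0,0,0],[0,0,0],0.92],[[0,0,0],[0,0,0],1],[[0,0,0],[0,0,0],1],[[0,0,0],[0,0,0],1],[[0,0,0],[0,0,0],1]]';python3 -c "
from h import *
st()"
```

```text
time_s: 4.03
position: [0.4696, -0.0849, 0.0947]
tcp_rot: [[-0.907, -0.422, 0.0], [-0.422, 0.907, -0.0], [-0.0, -0.0, -1.0]]
force: [0.2, -0.5, -0.3]
opening: 0.171
4.03 p [ 0.4696 -0.0849  0.0947] ya 114.95 F [ 0.2 -0.5 -0.3] M [0.03 0.07 0.01] op 0.171 q [ -23.7   31.4  109.6   -0.    39.  -138.6]
time_s: 4.53
position: [0.47, -0.0853, 0.0947]
tcp_rot: [[-0.907, -0.422, 0.001], [-0.422, 0.907, -0.001], [-0.0, -0.001, -1.0]]
force: [-0.1, -2.7, 0.1]
opening: 0.134
4.53 p [ 0.47   -0.0853  0.0947] ya 114.96 F [-0.1 -2.7  0.1] M [-0.51 -0.04 -0.01] op 0.134 q [ -23.7   31.4  109.6   -0.    39.  -138.7]
```

```bash
python3 -m jog '[[[0,0,-1],[0,0,0],1],[[0,0,-2.3],[0,0,0],1],[[0,0,-3.6],[0,0,0],1],[[0,0,-4.9],[0,0,0],1],[[0,0,-6.2],[0,0,0],1],[[0,0,-7.5],[0,0,0],1],[[0,0,-8.8],[0,0,0],1],[[0,0,-10.1],[0,0,0],1],[[0,0,-11.4],[0,0,0],1],[[0,0,-12.7],[0,0,0],1],[[0,0,-14],[0,0,0],1],[[0,0,-14],[0,0,0],1]]'; python3 -c "
from h import *
st()"
```

```text
time_s: 5.53
position: [0.4698, -0.0852, 0.1081]
tcp_rot: [[-0.907, -0.422, 0.0], [-0.422, 0.907, -0.001], [-0.0, -0.001, -1.0]]
force: [1.7, -4.5, -11.3]
opening: 0.137
5.53 p [ 0.4698 -0.0852  0.1081] ya 114.96 F [  1.7  -4.5 -11.3] M [-0.9  -0.44 -0.01] op 0.137 q [ -23.7   29.9  109.1   -0.    41.  -138.6]
```

```bash
cat > ck.py <<'E'
# stop if contact: compare with the limits given
import sys
from h import *
s=bot.read_state();R=s['tcp_rot'];a=np.degrees(np.arctan2(R[1][1],R[0][1]))
print(round(s['time_s'],2),'cw',round(114.9-a,2),'z',round(s['position'][2]*1e3,2),'F',s['force'].round(1),'Mz',round(s['moment'][2],3),flush=True)
sys.exit(abs(s['moment'][2])>float(sys.argv[1]))
E
python3 -m jog '[[[0,0,-0.3],[0,0,1],1],[[0,0,-0.6],[0,0,2],1],[[0,0,-0.6],[0,0,3.5],1],[[0,0,-0.6],[0,0,5],1],[[0,0,-0.6],[0,0,6],1],[[0,0,-0.6],[0,0,6],1]]' && python3 ck.py 0.1 && python3 -m jog '[[[0,0,0],[0,0,1],1],[[0,0,0],[0,0,3],1],[[0,0,0],[0,0,5],1],[[0,0,0],[0,0,7],1],[[0,0,0],[0,0,9],1],[[0,0,0],[0,0,11],1],[[0,0,0],[0,0,13],1],[[0,0,0],[0,0,14],1],[[0,0,0],[0,0,14],1]]' && python3 ck.py 0.1; python3 -c "
from h import *
st()"
```

```text
time_s: 6.03
position: [0.4698, -0.0852, 0.1085]
tcp_rot: [[-0.946, -0.324, 0.0], [-0.324, 0.946, -0.001], [-0.0, -0.001, -1.0]]
force: [3.3, -5.6, -12.0]
opening: 0.138
6.03 cw 5.97 z 108.53 F [  3.3  -5.6 -12. ] Mz 0.049
6.03 p [ 0.4698 -0.0852  0.1085] ya 108.93 F [  3.3  -5.6 -12. ] M [-0.81 -0.42  0.05] op 0.138 q [ -23.7   29.9  109.    -0.    41.1 -132.6]False
```

```bash
sed -i 's/sys.exit(abs/sys.exit(int(abs/;s/(sys.argv\[1\]))/(sys.argv[1])))/' ck.py
python3 -m jog '[[[-0.2,-0.4,0],[0,0,0],1],[[-0.3,-0.8,0],[0,0,0],1],[[-0.3,-0.8,0],[0,0,0],1]]'|grep -v rot && python3 ck.py 0.15 && python3 -m jog '[[[0,0,0],[0,0,1],1],[[0,0,0],[0,0,3],1],[[0,0,0],[0,0,5],1],[[0,0,0],[0,0,7],1],[[0,0,0],[0,0,9],1],[[0,0,0],[0,0,11],1],[[0,0,0],[0,0,13],1],[[0,0,0],[0,0,14],1],[[0,0,0],[0,0,14],1]]' |grep time && python3 ck.py 0.1; python3 -c "
from h import *
st()"
```

```text
time_s: 6.28
position: [0.4698, -0.0854, 0.1086]
force: [2.2, -3.5, -11.5]
opening: 0.135
6.28 cw 5.96 z 108.56 F [  2.2  -3.5 -11.5] Mz -0.014
time_s: 7.03
7.03 cw 19.98 z 108.99 F [  1.2  -3.7 -12.7] Mz 0.049
7.03 p [ 0.4699 -0.0854  0.109 ] ya 94.92 F [  1.2  -3.7 -12.7] M [-0.67 -0.36  0.05] op 0.134 q [ -23.7   29.8  109.    -0.    41.2 -118.7]
```

```bash
python3 -m jog '[[[0,-0.4,0],[0,0,1],1],[[0,-0.8,0],[0,0,2.5],1],[[0,-0.8,0],[0,0,4],1],[[0,-0.8,0],[0,0,5.5],1],[[0,-0.8,0],[0,0,7],1],[[0,-0.8,0],[0,0,8.5],1],[[0,-0.8,0],[0,0,10],1],[[0,-0.8,0],[0,0,11.5],1],[[0,-0.8,0],[0,0,13],1],[[0,-0.8,0],[0,0,14.5],1],[[0,-0.8,0],[0,0,16],1],[[0,-0.8,0],[0,0,16],1]]'|grep time && python3 ck.py 0.1 && python3 -m jog '[[[0,0,0],[0,0,0.7],1],[[0,0,0],[0,0,1],1]]' |grep time && python3 ck.py 0.12  && python3 -m jog '[[[0,0,0],[0,0,0.7],1],[[0,0,0],[0,0,1],1]]' |grep time && python3 ck.py 0.12  && python3 -m jog '[[[0,0,0],[0,0,0.7],1],[[0,0,0],[0,0,1],1]]' |grep time && python3 ck.py 0.12
```

```text
time_s: 8.03
8.03 cw 36.02 z 109.02 F [  3.   -1.1 -11.8] Mz -0.059
time_s: 8.2
8.2 cw 36.99 z 109.04 F [  2.6  -0.6 -11.1] Mz 0.022
time_s: 8.37
8.37 cw 38.0 z 109.05 F [  2.3  -0.6 -12. ] Mz 0.053
time_s: 8.53
8.53 cw 39.01 z 109.06 F [  1.8   0.7 -12.2] Mz 0.029
```

```bash
c(){ grep -q time && python3 ck.py 0.12; }
python3 -m jog '[[[0,0,0],[0,0,0.5],1],[[0,0,0],[0,0,1],1]]'|c && python3 -m jog '[[[0,0,0],[0,0,0.5],1],[[0,0,0],[0,0,1],1]]'|c && python3 -m jog '[[[0,0,0],[0,0,0.5],1],[[0,0,0],[0,0,1],1]]'|c && python3 -m jog '[[[0,0,0],[0,0,0.5],1],[[0,0,0],[0,0,1],1]]'|c && python3 -m jog '[[[0,0,0],[0,0,0.5],1],[[0,0,0],[0,0,1],1]]'|c && python3 -m jog '[[[0,0,0],[0,0,0.5],1],[[0,0,0],[0,0,1],1]]'|c && python3 -m jog '[[[0,0,0],[0,0,0.5],1],[[0,0,0],[0,0,1],1]]'|c && python3 -m jog '[[[0,0,0],[0,0,0.5],1],[[0,0,0],[0,0,1],1]]'|c && python3 -m jog '[[[0,0,0],[0,0,0.5],1],[[0,0,0],[0,0,1],1]]'|c && python3 -m jog '[[[0,0,0],[0,0,0.5],1],[[0,0,0],[0,0,1],1]]'|c && python3 -m jog '[[[0,0,0],[0,0,0.5],1],[[0,0,0],[0,0,1],1]]'|c && python3 -m jog '[[[0,0,0],[0,0,0.5],1],[[0,0,0],[0,0,1],1]]'|c
```

```text
8.7 cw 40.01 z 109.06 F [  3.    1.  -12.2] Mz 0.015
8.87 cw 41.01 z 109.08 F [  2.    1.3 -11.9] Mz 0.075
9.03 cw 42.0 z 109.08 F [  0.8   0.9 -12.1] Mz 0.082
9.2 cw 43.0 z 109.1 F [  0.8   2.  -11.4] Mz 0.017
9.37 cw 44.0 z 109.09 F [  1.8   2.1 -11.5] Mz 0.045
9.53 cw 45.0 z 109.08 F [  2.1   2.7 -13.1] Mz 0.09
9.7 cw 45.99 z 109.08 F [  1.9   4.7 -11. ] Mz 0.156
```

```bash
c(){ grep -q time && python3 ck.py 0.3; }
python3 -m jog '[[[0,0,0],[0,0,0],1],[[0,0,0],[0,0,0],1]]'|c && python3 -m jog '[[[0,0,0],[0,0,0.5],1],[[0,0,0],[0,0,0.5],1]]'|c && python3 -m jog '[[[0,0,0],[0,0,0],1]]'|c
```

```text
9.87 cw 45.95 z 109.1 F [  1.9   4.8 -12.7] Mz 0.156
10.03 cw 46.47 z 109.1 F [  3.1   5.5 -11.6] Mz 0.203
10.12 cw 46.46 z 109.07 F [  2.2   4.9 -11.7] Mz 0.181
```

```bash
c(){ grep -q time && python3 ck.py 0.3; }
python3 -m jog '[[[0,0,0],[0,0,-1.5],1],[[0,0,0],[0,0,-3],1],[[0,0,0],[0,0,-4.6],1],[[0,0,0],[0,0,-4.6],1]]'|c && python3 -m jog '[[[0,0,0.5],[0,0,0],1],[[0,0,1],[0,0,0],1],[[0,0,1.5],[0,0,0],1],[[0,0,1.5],[0,0,0],1]]'|c && python3 -m jog '[[[0,0,0.5],[0,0,0],1],[[0,0,0.5],[0,0,0],1]]'|c  && python3 -m jog '[[[0,0,0.5],[0,0,0],1],[[0,0,0.5],[0,0,0],1]]'|c && python3 -m jog '[[[0,0,0.5],[0,0,0],1],[[0,0,0.5],[0,0,0],1]]'|c
```

```text
10.45 cw 41.86 z 109.09 F [  1.1   3.  -12.4] Mz 0.0
10.78 cw 41.87 z 107.53 F [  0.4   2.9 -12.1] Mz -0.04
10.95 cw 41.86 z 107.07 F [ 0.4  3.3 -9.8] Mz 0.021
11.12 cw 41.85 z 106.57 F [  0.6   2.8 -10.9] Mz -0.025
11.28 cw 41.85 z 106.07 F [ -0.6   3.6 -10. ] Mz -0.031
```

```bash
c(){ grep -q time && python3 ck.py 0.3; }
python3 -m jog '[[[0,0,0.5],[0,0,0],1],[[0,0,0.5],[0,0,0],1]]'|c && python3 -m jog '[[[0,0,0.5],[0,0,0],1],[[0,0,0.5],[0,0,0],1]]'|c  && python3 -m jog '[[[0,0,0.5],[0,0,0],1],[[0,0,0.5],[0,0,0],1]]'|c && python3 -m jog '[[[0,0,0.5],[0,0,0],1],[[0,0,0.5],[0,0,0],1]]'|c && python3 -m jog '[[[0,0,0.5],[0,0,0],1],[[0,0,0.5],[0,0,0],1]]'|c && python3 -m jog '[[[0,0,0.5],[0,0,0],1],[[0,0,0.5],[0,0,0],1]]'|c
```

```text
11.45 cw 41.85 z 105.57 F [ -0.1   2.7 -11.4] Mz -0.034
11.62 cw 41.85 z 105.08 F [  0.1   3.  -10.4] Mz -0.018
11.78 cw 41.85 z 104.59 F [-0.4  3.9 -9.9] Mz -0.008
11.95 cw 41.85 z 104.08 F [-0.6  3.7 -9.7] Mz 0.033
12.12 cw 41.85 z 103.57 F [-0.3  4.6 -9.5] Mz -0.044
12.28 cw 41.85 z 103.11 F [  0.1   3.6 -10. ] Mz 0.008
```

```bash
c(){ grep -q time && python3 ck.py 0.3; }
python3 -m jog '[[[0,0,0.3],[0,0,0],1],[[0,0,0.3],[0,0,0],1]]'|c && python3 -m jog '[[[0,0,0.3],[0,0,0],1],[[0,0,0.3],[0,0,0],1]]'|c  && python3 -m jog '[[[0,0,0.3],[0,0,0],1],[[0,0,0.3],[0,0,0],1]]'|c && python3 -m jog '[[[0,0,0.3],[0,0,0],1],[[0,0,0.3],[0,0,0],1]]'|c
```

```text
12.45 cw 41.85 z 102.82 F [ -0.3   3.1 -10.1] Mz -0.024
12.62 cw 41.85 z 102.66 F [-0.7  4.4 -7.6] Mz -0.06
12.78 cw 41.84 z 102.59 F [-0.4  3.4 -4.6] Mz 0.03
12.95 cw 41.84 z 102.46 F [-1.7  5.1 -0.3] Mz 0.03
```

```bash
python3 -m jog '[[[0,0.3,0],[0,0,0],1],[[0,0.6,0],[0,0,0],1],[[0,0.6,0],[0,0,0],1]]'|grep force;python3 ck.py 1;  python3 -m jog '[[[0,0,0],[0,0,0],0.9],[[0,0,0],[0,0,0],0.82],[[0,0,0],[0,0,0],0.75],[[0,0,0],[0,0,0],0.7],[[0,0,0],[0,0,0],0.6],[[0,0,0],[0,0,0],0.6],[[0,0,0],[0,0,0],0.6]]'; python3 -c "
from h import *
st()"
```

```text
force: [-3.7, 1.9, 2.8]
13.2 cw 41.81 z 102.43 F [-3.7  1.9  2.8] Mz -0.014
time_s: 13.78
position: [0.4708, -0.086, 0.102]
tcp_rot: [[-0.957, 0.292, 0.001], [0.292, 0.957, -0.0], [-0.001, -0.0, -1.0]]
force: [-0.7, -0.1, -0.6]
opening: 0.378
13.78 p [ 0.4708 -0.086   0.102 ] ya 73.05 F [-0.7 -0.1 -0.6] M [-0.02  0.03 -0.03] op 0.378 q [-23.8  30.6 109.2  -0.   40.2 -96.8]
```

```bash
python3 -m jog '[[[0,0,-5],[0,0,0],0.6],[[0,0,-14],[0,0,0],0.6],[[0,0,-26],[0,0,0],0.6],[[0,0,-38],[0,0,0],0.5],[[0,0,-48],[0,0,0],0.5],[[0,0,-55],[0,0,0],0.5],[[0,0,-58],[0,0,0],0.5],[[0,0,-58],[0,0,0],0.5]]'|grep time; python3 - <<'E'
from h import *
st();go([.573,-.1052,.16],79.8)
t=snap('top','t2.png');s=snap('scene','s2.png')
f=lambda a:np.clip(255*(cv2.resize(a,None,fx=4,fy=4,interpolation=2)[:,:,::-1]/255.)**.55,0,255).astype('uint8')
cv2.imwrite('pics/c2.png',np.hstack([f(s[160:270,180:280]),f(t[170:280,260:360])]))
E
```

```text
time_s: 14.45
14.45 p [ 0.4708 -0.0859  0.161 ] ya 73.06 F [-0.3  0.2 -0.3] M [-0.03  0.03  0.  ] op 0.497 q [-23.8  24.5 106.4  -0.   48.9 -96.8]
shift [-103.3   11.3    1.2] turn [-0.02  0.12 -6.74]
```

View pics/c2.png

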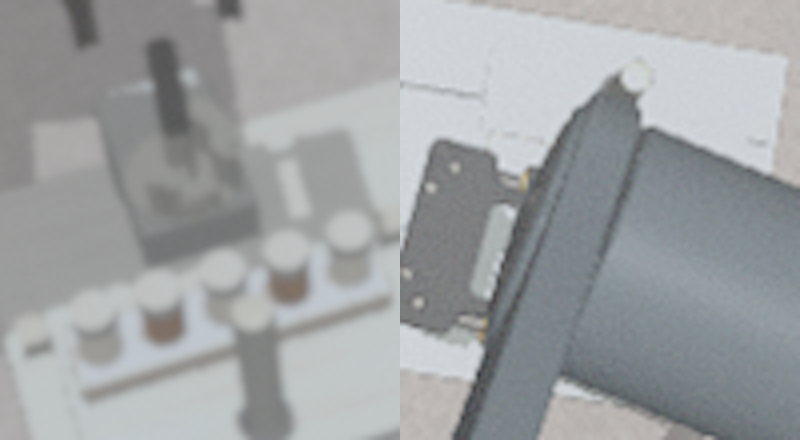

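The released knob stays raised and turned at about (222,181) in scene. The post top is unchanged at (243,238) in scene and (319,189) in top. Moving over the post.

```bash
python3 -m jog '[[[-8,1,0],[0,0,-1],0.3],[[-22,2,0],[0,0,-3],0.3],[[-38,4,0],[0,0,-5],0.3],[[-56,6,0],[0,0,-6.7],0.3],[[-74,8,0],[0,0,-6.7],0.3],[[-88,10,0],[0,0,-6.7],0.3],[[-98,11,0],[0,0,-6.7],0.3],[[-103,11,0],[0,0,-6.7],0.3],[[-103,11,0],[0,0,-6.7],0.3],[[-103,11,0],[0,0,-6.7],0.3]]'|grep time; python3 - <<'E'
from h import *
st();go([.573,-.1052,.0813],79.8)
t=snap('top','t3.png');s=snap('scene','s3.png')
E
```

```text
time_s: 15.38
15.38 p [ 0.5715 -0.105   0.1592] ya 79.78 F [ 0.5  0.4 -0.7] M [ 0.09  0.03 -0.01] op 0.701 q [ -21.4   31.5   92.    -0.    56.7 -101.2]
shift [-1.6  0.1 77.9] turn [ 0.02 -0.11 -0.02]
```

```bash
python3 -m jog '[[[-1,0,5],[0,0,0],0.3],[[-1.5,0,13],[0,0,0],0.3],[[-1.5,0,23],[0,0,0],0.3],[[-1.5,0,34],[0,0,0],0.3],[[-1.5,0,45],[0,0,0],0.3],[[-1.5,0,55],[0,0,0],0.3],[[-1.5,0,64],[0,0,0],0.3],[[-1.5,0,71],[0,0,0],0.3],[[-1.5,0,76],[0,0,0],0.3],[[-1.5,0,78],[0,0,0],0.3],[[-1.5,0,78],[0,0,0],0.3],[[-1.5,0,78],[0,0,0],0.3]]'|grep force; python3 -c "
from h import *
st()"; python3 -m jog '[[[0,0,0],[0,0,0],0.5],[[0,0,0],[0,0,0],0.62],[[0,0,0],[0,0,0],0.7],[[0,0,0],[0,0,0],0.74],[[0,0,0],[0,0,0],0.78],[[0,0,0],[0,0,0],0.8],[[0,0,0],[0,0,0],0.82],[[0,0,0],[0,0,0],0.85],[[0,0,0],[0,0,0],0.9],[[0,0,0],[0,0,0],0.9]]'|grep force;  python3 -c "
from h import *
st()"
```

```text
force: [1.0, 0.3, 0.4]
16.48 p [ 0.5738 -0.1056  0.0822] ya 79.75 F [1.  0.3 0.4] M [ 0.01 -0.04 -0.04] op 0.698 q [ -21.4   38.    94.7    0.    47.2 -101.1]
force: [0.1, 0.5, 0.9]
17.32 p [ 0.5736 -0.1054  0.082 ] ya 79.75 F [0.1 0.5 0.9] M [ 0.12 -0.01 -0.07] op 0.176 q [ -21.4   38.1   94.7    0.    47.2 -101.1]
```

```bash
cat > ck2.py <<'E'
import sys
from h import *
s=bot.read_state();e=np.array([np.cos(np.radians(79.8)),np.sin(np.radians(79.8)),0])
f=s['force']@e
print(round(s['time_s'],2),'s',round((s['position']-np.array([.5736,-.1054,0]))@e*1e3,2),'along',round(f,1),'F',s['force'].round(1),'Mz',round(s['moment'][2],2),flush=True)
sys.exit(int(abs(f)>float(sys.argv[1])))
E
python3 -m jog '[[[0,0.5,0],[0,0,0],0.9],[[0,1,0],[0,0,0],0.9],[[0,1.5,0],[0,0,0],0.9],[[0,2,0],[0,0,0],0.9]]'|grep -q time && python3 ck2.py 6 && python3 -m jog '[[[0,1,0],[0,0,0],0.9],[[0,2.5,0],[0,0,0],0.9],[[0,4.5,0],[0,0,0],0.9],[[0,7,0],[0,0,0],0.9],[[0,10,0],[0,0,0],0.9],[[0,13,0],[0,0,0],0.9],[[0,16,0],[0,0,0],0.9],[[0,18,0],[0,0,0],0.9]]' |grep -q time; python3 ck2.py 6
```

```text
17.65 s 1.41 along -2.1 F [-1.5 -1.8  0.7] Mz -0.04
18.32 s 20.45 along -2.0 F [-1.4 -1.8 -0.4] Mz -0.05
```

Sliding freely at about 2 N.

```bash
python3 -m jog '[[[0,2,0],[0,0,0],0.9],[[0,5,0],[0,0,0],0.9],[[0,9,0],[0,0,0],0.9],[[0,13,0],[0,0,0],0.9],[[0,17,0],[0,0,0],0.9],[[0,21,0],[0,0,0],0.9],[[0,25,0],[0,0,0],0.9],[[0,29,0],[0,0,0],0.9],[[0,33,0],[0,0,0],0.9],[[0,37,0],[0,0,0],0.9],[[0,39,0],[0,0,0],0.9],[[0,40,0],[0,0,0],0.9]]'|grep -q time; python3 ck2.py 6 && python3 -m jog '[[[0,2,0],[0,0,0],0.9],[[0,5,0],[0,0,0],0.9],[[0,9,0],[0,0,0],0.9],[[0,13,0],[0,0,0],0.9],[[0,17,0],[0,0,0],0.9],[[0,21,0],[0,0,0],0.9],[[0,25,0],[0,0,0],0.9],[[0,28,0],[0,0,0],0.9],[[0,30,0],[0,0,0],0.9],[[0,30,0],[0,0,0],0.9]]'|grep -q time; python3 ck2.py 6; python3 - <<'E'
from h import *
t=snap('top','t4.png');s=snap('scene','s4.png')
f=lambda a:np.clip(255*(cv2.resize(a,None,fx=4,fy=4,interpolation=2)[:,:,::-1]/255.)**.55,0,255).astype('uint8')
cv2.imwrite('pics/c4.png',f(s[150:290,190:390]))
E
```

```text
19.32 s 60.39 along -2.3 F [ 0.9 -2.5 -1.1] Mz -0.01
20.15 s 90.73 along 0.5 F [ 4.1 -0.2 -1.8] Mz 0.06
```

View pics/c4.png

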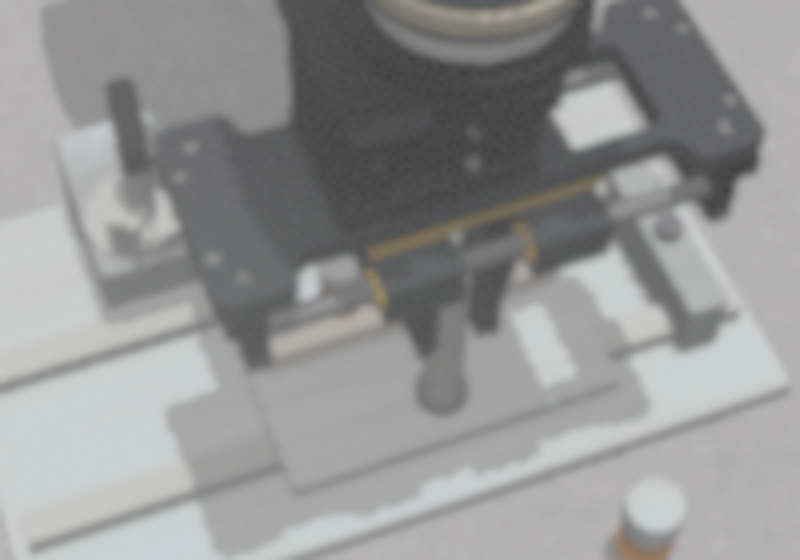

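The tray edge is at about (343,244) in the scene image and the stop's face at about (357,240), so roughly 30 mm remain. Now guarded approach.

```bash
c(){ grep -q time && python3 ck2.py 5; }
python3 -m jog '[[[-0.3,1.5,0],[0,0,0],0.9],[[-0.6,3,0],[0,0,0],0.9],[[-0.6,5,0],[0,0,0],0.9],[[-0.6,7,0],[0,0,0],0.9],[[-0.6,9,0],[0,0,0],0.9],[[-0.6,11,0],[0,0,0],0.9],[[-0.6,13,0],[0,0,0],0.9],[[-0.6,15,0],[0,0,0],0.9],[[-0.6,16,0],[0,0,0],0.9]]'|c && python3 -m jog '[[[0,1,0],[0,0,0],0.9],[[0,2,0],[0,0,0],0.9]]'|c && python3 -m jog '[[[0,1,0],[0,0,0],0.9],[[0,2,0],[0,0,0],0.9]]'|c && python3 -m jog '[[[0,1,0],[0,0,0],0.9],[[0,2,0],[0,0,0],0.9]]'|c && python3 -m jog '[[[0,0.7,0],[0,0,0],0.9],[[0,1.4,0],[0,0,0],0.9]]'|c && python3 -m jog '[[[0,0.7,0],[0,0,0],0.9],[[0,1.4,0],[0,0,0],0.9]]'|c && python3 -m jog '[[[0,0.7,0],[0,0,0],0.9],[[0,1.4,0],[0,0,0],0.9]]'|c && python3 -m jog '[[[0,0.7,0],[0,0,0],0.9],[[0,1.4,0],[0,0,0],0.9]]'|c && python3 -m jog '[[[0,0.7,0],[0,0,0],0.9],[[0,1.4,0],[0,0,0],0.9]]'|c
```

```text
21.0 s 106.21 along -3.1 F [ 1.2 -3.3 -0.6] Mz -0.01
21.17 s 108.0 along -2.7 F [ 1.1 -3.  -0.6] Mz 0.02
21.33 s 109.93 along -2.2 F [ 1.2 -2.5  0.2] Mz 0.05
21.5 s 111.94 along -2.1 F [ 0.9 -2.3 -0.2] Mz -0.01
21.67 s 113.38 along -2.4 F [ 1.4 -2.7  0.1] Mz -0.03
21.83 s 114.74 along -2.8 F [ 0.7 -2.9  0.5] Mz 0.0
22.0 s 116.14 along -3.4 F [-0.4 -3.4  0.2] Mz -0.05
22.17 s 117.54 along -3.2 F [ 0.3 -3.3  0.3] Mz 0.04
22.33 s 118.94 along -3.4 F [ 0.3 -3.5  0.8] Mz -0.01
```

```bash
c(){ grep -q time && python3 ck2.py 5.5; }
python3 -m jog '[[[0,0.6,0],[0,0,0],0.9],[[0,1.2,0],[0,0,0],0.9]]'|c && python3 -m jog '[[[0,0.6,0],[0,0,0],0.9],[[0,1.2,0],[0,0,0],0.9]]'|c && python3 -m jog '[[[0,0.6,0],[0,0,0],0.9],[[0,1.2,0],[0,0,0],0.9]]'|c && python3 -m jog '[[[0,0.6,0],[0,0,0],0.9],[[0,1.2,0],[0,0,0],0.9]]'|c && python3 -m jog '[[[0,0.6,0],[0,0,0],0.9],[[0,1.2,0],[0,0,0],0.9]]'|c && python3 -m jog '[[[0,0.6,0],[0,0,0],0.9],[[0,1.2,0],[0,0,0],0.9]]'|c && python3 -m jog '[[[0,0.6,0],[0,0,0],0.9],[[0,1.2,0],[0,0,0],0.9]]'|c && python3 -m jog '[[[0,0.6,0],[0,0,0],0.9],[[0,1.2,0],[0,0,0],0.9]]'|c && python3 -m jog '[[[0,0.6,0],[0,0,0],0.9],[[0,1.2,0],[0,0,0],0.9]]'|c && python3 -m jog '[[[0,0.6,0],[0,0,0],0.9],[[0,1.2,0],[0,0,0],0.9]]'|c
```

```text
22.5 s 120.13 along -2.5 F [-0.1 -2.5  0.7] Mz -0.03
22.67 s 121.32 along -3.5 F [-0.3 -3.5  0.8] Mz -0.03
22.83 s 122.53 along -2.6 F [-0.  -2.6  1.6] Mz 0.05
23.0 s 123.71 along -2.9 F [-1.  -2.8  1.1] Mz 0.01
23.17 s 124.93 along -3.2 F [-0.8 -3.1  1.2] Mz -0.07
23.33 s 125.71 along -5.5 F [-1.5 -5.3  2. ] Mz -0.01
23.5 s 125.75 along -10.3 F [ -2.4 -10.1   2.2] Mz 0.03
```

```bash
python3 -m jog '[[[0,-0.5,0],[0,0,0],0.9],[[0,-1,0],[0,0,0],0.9],[[0,-1,0],[0,0,0],0.9]]'|grep -q t; python3 ck2.py 9; python3 -m jog '[[[0,0,0],[0,0,0],0.85],[[0,0,0],[0,0,0],0.82],[[0,0,0],[0,0,0],0.8],[[0,0,0],[0,0,0],0.77],[[0,0,0],[0,0,0],0.73],[[0,0,0],[0,0,0],0.7],[[0,0,0],[0,0,0],0.6],[[0,0,0],[0,0,0],0.5],[[0,0,0],[0,0,0],0.4],[[0,0,0],[0,0,0],0.4]]'; python3 ck2.py 9
```

```text
23.75 s 125.7 along -5.7 F [-1.4 -5.6  1.8] Mz 0.07
time_s: 24.58
position: [0.5966, 0.019, 0.0819]
tcp_rot: [[-0.984, 0.178, -0.0], [0.178, 0.984, 0.0], [0.0, 0.0, -1.0]]
force: [-1.0, -0.3, 0.0]
opening: 0.517
24.58 s 126.46 along -0.4 F [-1.  -0.3  0. ] Mz 0.01
```

Clear of the post. Lifting straight up, then back a little so the cameras can see.

```bash
python3 -m jog '[[[0,0,-5],[0,0,0],0.4],[[0,0,-15],[0,0,0],0.4],[[0,0,-30],[0,0,0],0.4],[[0,0,-48],[0,0,0],0.4],[[0,0,-66],[0,0,0],0.4],[[0,0,-84],[0,0,0],0.4],[[0,0,-102],[0,0,0],0.4],[[0,0,-116],[0,0,0],0.4],[[0,0,-124],[0,0,0],0.4],[[0,0,-127],[0,0,0],0.4],[[0,0,-127],[0,0,0],0.4]]'|grep time; python3 -m jog '[[[0,15,0],[0,0,0],0.4],[[0,40,0],[0,0,0],0.4],[[0,70,0],[0,0,0],0.4],[[0,100,0],[0,0,0],0.4],[[0,130,0],[0,0,0],0.4],[[0,160,0],[0,0,0],0.4],[[0,190,0],[0,0,0],0.4],[[0,215,0],[0,0,0],0.4],[[0,235,0],[0,0,0],0.4],[[0,245,0],[0,0,0],0.4],[[0,250,0],[0,0,0],0.4],[[0,250,0],[0,0,0],0.4]]'|grep -E 'time|pos'; python3 - <<'E'
from h import *
t=snap('top','t5.png');s=snap('scene','s5.png')
f=lambda a,k:np.clip(255*(cv2.resize(a,None,fx=k,fy=k,interpolation=2)[:,:,::-1]/255.)**.55,0,255).astype('uint8')
cv2.imwrite('pics/c5.png',np.hstack([f(s[160:360,100:390],1.5*.9),f(t[120:320,180:400],1.35)]))
cv2.imwrite('pics/c6.png',np.hstack([f(s[160:260,190:290],4),f(t[165:265,200:300],4)]))
E
```

```text
time_s: 25.5
time_s: 26.5
position: [0.6406, 0.2652, 0.2079]
```

View pics/c5.png

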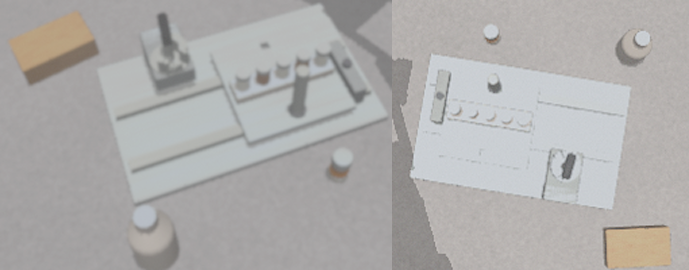

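View pics/c6.png

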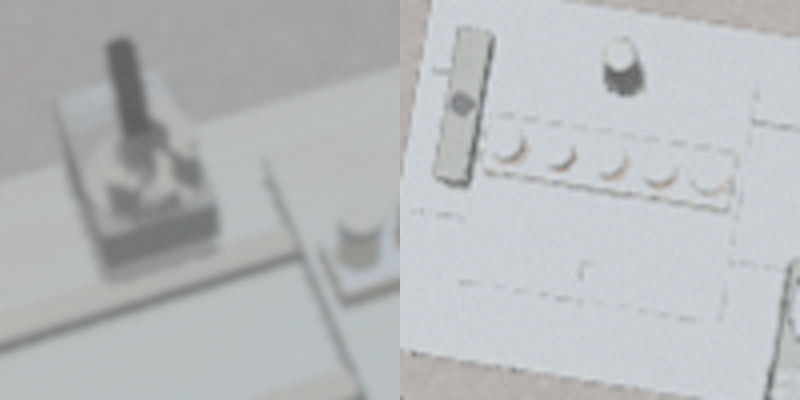

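The final pictures show the tray up against the stop (top view, stop at x≈222, tray ending there). The knob is still raised and turned at about (222,181) in scene, and the bottle, vial and carton are upright. One numeric check, then hand in.

```bash
python3 - <<'E'
from h import *
p=onz('top',255,177.5,.113);q=onz('top',319.3,189,.113);print('post travel mm',(p-q)*1e3)
def box(f,n,x,y,w,h):
    im=cv2.imread(f)[y:y+h,x:x+w].astype(float);return im
for nm,r in(('bottle',(345,135,32,32)),('vial',(244,134,20,20)),('carton',(333,283,60,40))):
    print(nm,'mean change',np.abs(box('pics/t0.png',0,*r)-box('pics/t5.png',0,*r)).mean().round(1))
st();bot.hand_in()
E
```

```text
post travel mm [ 24.63150094 122.9671072    0.        ]
bottle mean change 10.0
vial mean change 10.7
carton mean change 10.1
26.6 p [0.6408 0.2636 0.2084] ya 79.72 F [0.4 0.4 0.1] M [-0.01 -0.   -0.02] op 0.599 q [ 13.2  36.5  72.1  -0.   71.5 -66.5]
the job is handed in; nothing more can be done
```

The plunger is parked in its rest notch and the tray rests against the end stop. The job was handed in at about 26.6 s of the 72 s allowed.

- **Plunger:** I lifted the knob about 14 mm and twisted it clockwise. The wall was felt at about 44–45° (I backed off at under 0.21 N m, roughly 9 N at the lug). I turned back to about 42° and lowered it until it met the notch floor at 8.0 mm lift. It stayed raised and turned after release and in the final picture.
- **Tray:** It slid freely at about 2–3.5 N and met the stop at about 125.7 mm of travel, with a peak push of 10.3 N. I eased the push to under 6 N before opening the fingers. The top camera gives about 125.4 mm of post travel, which agrees.
- **Bystanders:** The bottle, vial and carton look upright and in place. My numeric before-and-after picture comparison was not conclusive: all three patches changed by about the same 10 grey levels, which I put down to a lighting or exposure shift but did not check.
- **Robot at hand-in:** It stood clear, with wrist force about 0.5 N.

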